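# Bring the tall jar on the pantry carousel to the front

### The job

A roll of tape has been left over the knob of the jar carousel: take it off, set it down flat in the shallow grey tray without dropping it, and let go of it. Then grip the knob and turn the carousel until the tall jar stands at the front, centred over the tongue of the foot, and finish there with the knob still gripped, holding the carousel still. Do not push or knock over the other things on the bench.

Things in the scene. Friction and masses are not known exactly. Their poses are not given: they have to be found in the camera images.
- stand: Fixed dark steel foot of the carousel: round plate 200 dia, 10 thick, with a flat tongue 60 wide that sticks out at the front (its own -x) to 200 from the axis, the only part of the foot seen beyond the turntable's rim. Origin on the bench under the carousel's vertical axis. The tongue points towards the robot, turned up to 0.6 rad either way.
- carousel: Turning part: aluminium disc 276 dia, top 32 above the bench; five clipped-on containers 60 dia, 72 deg apart, 100 from the axis: one tall jar (top at 170), two short jars (104), two tins (94). Origin as the stand's; own -x points to the tall jar: same yaw as the stand when it is at the front. Turns either way, no stops, light friction (0.05 N m), no spring: stays where left.
- tall_jar (a point): Centre of the lid of the tall jar, 170 above the bench, 100 from the carousel's axis.
- front (a point): Point fixed to the stand, 170 above the bench over the tongue, 100 from the axis: where the tall jar's lid centre belongs.
- knob (a point): Point in the black plastic knob on the carousel's axis, at the height to grip (145 above the bench). The knob is a plain upright cylinder 30 dia, from 120 to 160 above the bench, standing on a round flange (90 dia, top at 120); round, so it can be gripped at any yaw. It is one with the carousel: turning it turns everything.
- roll: Loose brown roll of tape, a rigid ring 64 outer, 46 inner dia, 45 tall, about 120 g (varies), lying flat on the flange (120 above the bench) around the knob, which ends 5 below its top; up to 6 off-centre. Origin at the centre of its underside, z along its axis. Can be gripped across its outside at any yaw.
- tray: Fixed shallow open grey plastic tray, 180 (x) x 200 (y) x 40 tall, walls and floor 5 thick, to the left or the right of the carousel. Origin at the centre of its underside.
- staples: Bystander: small paper box of staples, 35 x 65 x 28, in the tray against its far (tray +x) side, its centre 45 to 60 in tray +x of the tray's centre; loose. Origin at the centre of its underside.
- carton: Bystander: fixed closed cardboard carton 180 x 200 x 90 tall, on the other side from the tray. Origin at the centre of its underside.
- tin_tall: Bystander: ribbed food tin, 74 dia x 110 tall. Loose on the bench. Origin at the centre of its underside.
- tin_flat: Bystander: flat food tin, 84 dia x 45 tall. Loose on the bench. Origin at the centre of its underside.
- tin_side: Bystander: food tin, 74 dia x 85 tall. Loose on the bench. Origin at the centre of its underside.
- loose_jar: Bystander: glass jar with white lid standing on the bench, 70 dia x 120 tall. Loose on the bench. Origin at the centre of its underside.
- bottle: Bystander: empty clear bottle, 70 dia x 220 tall, very light. Loose on the bench. Origin at the centre of its underside.
Mind the look-alikes: they are no part of the job. Leave any orange or purple look-alike of the roll alone.

How it is judged:
By the outcome, as a careful person would: the job done as asked, in the order asked, and still so for the second after the job is handed in, while the arm keeps its last pose, push and grip.
It also fails if it takes over 51 s, if anything falls off the work surface, if the arm or the gripper's body presses on something with over 40 N, if the wrist force passes 120 N, or if a joint passes its speed limit or range.

### The arm

A 7-joint arm with a two-finger parallel gripper is mounted at the origin on the work surface. World frame = base frame: x ahead of the robot, y to its left, z up, the work surface at z = 0. Lengths are in m, angles in rad, forces in N, time in s.
With the tool pointing down it reaches from about 0.35 to 0.775 m from the base axis. Payload 3.1 kg.
Tool frame: the origin (TCP) lies between the finger pads, 19 mm behind the fingertips; this is the grasp point; z points along the fingers, y is the line along which they close (so a half turn about z gives the same grasp; the last joint's range is limited). The gripper opens to 85 mm and grips with 20 to 120 N. Pads are 22 mm wide; open, the fingers measure 114 mm over their backs; the gripper's body (76 mm by 85 mm) begins 54 mm behind the grasp point. The pads swing forward as they close: fully open they stand 13 mm farther back than shut.
Start: joints at [1.208, 0.311, 0.014, 1.512, -0.004, 1.319, -0.027], TCP at [0.173, -0.522, 0.25] pointing down, gripper open.
Joint ranges: [-2.7, 2.7], [-0.3, 1.91], [-1.27, 1.3], [0.12, 2.57], [-1.44, 4.58], [0.2, 2.03], [-3.05, 3.05]. Speed limits (rad/s): [2.79, 2.79, 3.14, 3.14, 3.14, 3.14, 3.14].

### API

Orientations are given as [roll, pitch, yaw] about the fixed x, y, z axes, in that order (R = Rz(yaw) Ry(pitch) Rx(roll)).
In Python, from cell import * gives the robot as it stands.
- The arm moves only by the tool move_arm, never from a script. Its argument "deltas" is a list of rows, each an object with "travel": the shift along the tool's x, y, z in shares of 100 cm (1.0 is 100 cm), a list of three; "rotation": the turn, a rotation vector about the tool's x, y, z in parts of the range, where 1.0 means 180 degrees, a list of three; "grip": the finger opening in cm, from 0 to 8.54. In form: [{"travel": [dx, dy, dz], "rotation": [rx, ry, rz], "grip": grip}, ...]. A call has 1 to 10 rows; each row is the pose to reach, as a shift and turn from the pose commanded when the call began, along the tool's axes at that moment; what a row does not reach only later rows make up. A row lasts 1/10 s, in which the tool goes at most 50 mm and 8.59 degrees, less where a joint would pass 70% of its speed; a pose out of reach is approached as far as the arm can. Shift and turn numbers lie between -1 and 1, and a call with a number outside is refused. A call with a gripper value outside its range is refused whole. The fingers move at their own pace and stop on an object; the grip force is fixed at half the most. Time passes only in rows, so rows that repeat a pose let the fingers close. It gives the time, the measured TCP pose, the force, the opening and the grip force at its end, in the units of the state.
- get_obs(): the state, without advancing time (a new reading comes with each control period).
- capture(name): name is "scene" or "top" or "wrist"; returns a dict with "color" (420x560x3 uint8, red, green, blue), "mtx" (3x3 intrinsics, pixels), "R" (3x3) and "t" (3): a world point X has camera coordinates R X + t. Camera axes: x right, y down, z forward; pixel columns grow to the right and rows downward; lengths in m; the calibration is good to about 2 mm. A picture is of the moment at which its call begins. There is no depth.
- finish_job(): hands the job in; it is judged then, once.
Trained networks look in a picture, given as the dict that the camera call returned (one of the last four; its "shot" number tells which), for a name from the list of things; names that differ only in an ending like _2 or _b are one class to them, and where a whole thing is asked for, a point or a joint stands for the part that bears it (a point fixed in the world has none). Each returns a list of dicts, best first, with "p" (0 to 1); they miss things now and then, are a little off and sometimes report something else, mostly with a low value. They report only what shows in the picture. A call takes as long as a camera call. They do not tell look-alikes from the thing itself.
- find_in(query, picture): "position" ([column, row] in pixels, amid what is visible of it).
- outline_of(query, picture): "pixels" (420x560 bool, what is visible of it) and "position" ([column, row] in pixels, amid what is visible of it).
- pinpoint(query, picture): "position" ([column, row] in pixels: a listed point, or the origin of a listed thing).
The state is a dict: "time_s": time; "q": joint angles; "qvel": joint speeds; "joint_efforts": joint torques, N m; "tcp_pos": TCP position; "eef_rot": TCP orientation; "ft_force": force on the tool from outside, world axes, zero at the start; "moment": the same for the moment, N m; "width": opening from 0.0 (shut) to 1.0 (fully open); "finger_force": force on a finger pad.
Only numpy, scipy, OpenCV 4.12 (cv2) and the standard library are available. Lean on these libraries where they do the work, as an engineer would, in place of code of your own. Each camera call takes 0.05 s, during which the arm holds its last target. There are 200 camera calls.

## Working session

There is one attempt and no reset: what is moved stays moved. The work goes in short steps, Python scripts to look and compute and a tool call to move; the robot and the scene stay as the last step left them, time stands still between calls to the robot, and variables do not carry over. Pictures are saved under pics/ and viewed, at most 10 in all, crops included, and the job is handed in when it is done.

Besides the shell and the picture viewer there is one more tool, called after "Request:" as a command line: name --argument value ..., lists and objects as JSON in quotes. move_arm: Moves the arm, as the interface text tells. Its arguments: {"type":"object","properties":{"deltas":{"type":"array","items":{"type":"object","properties":{"travel":{"type":"array","items":{"type":"number"}},"rotation":{"type":"array","items":{"type":"number"}},"grip":{"type":"number"}}}}},"required":["deltas"]}

```bash
mkdir -p pics
cat > h.py <<'E'
from cell import *
import numpy as np, cv2
def save(c,n): cv2.imwrite(f'pics/{n}.png',c['color'][:,:,::-1])
def ray(c,p):
    d=np.linalg.inv(c['mtx'])@np.array([p[0],p[1],1.]); return -c['R'].T@c['t'], c['R'].T@d
def onz(c,p,z):
    o,d=ray(c,p); return o+d*(z-o[2])/d[2]
def tri(a,b):
    A=[];B=[]
    for c,p in (a,b):
        o,d=ray(c,p); d=d/np.linalg.norm(d); P=np.eye(3)-np.outer(d,d); A.append(P);B.append(P@o)
    return np.linalg.lstsq(np.vstack(A),np.hstack(B),rcond=None)[0]
def proj(c,X):
    p=c['mtx']@(c['R']@np.asarray(X,float)+c['t']); return p[:2]/p[2]
E
python3 - <<'E'
from h import *
np.set_printoptions(precision=3,suppress=True)
s=get_obs();print(s)
a=capture('scene');b=capture('top');save(a,'s1');save(b,'t1')
cv2.imwrite('pics/both.png',cv2.resize(np.vstack([a['color'],b['color']])[:,:,::-1],(448,672))) 
z=dict(stand=0,carousel=0,tall_jar=.17,front=.17,knob=.145,roll=.12,tray=0,staples=.005,carton=0,tin_tall=0,tin_flat=0,tin_side=0,loose_jar=0,bottle=0)
for k in z:
    for nm,c in(('s',a),('t',b)):
        for r in pinpoint(k,c)[:3]: print(k,nm,np.round(r['position']),round(r['p'],2),onz(c,r['position'],z[k]))
E
```

```text
{'time_s': 0.0, 'q': array([ 1.208,  0.312,  0.014,  1.513, -0.004,  1.319, -0.027]), 'qvel': array([ 0.001,  0.001, -0.   , -0.   , -0.001,  0.001, -0.001]), 'joint_efforts': array([ -0.   , -37.991,   0.146, -23.059,   0.012,   0.014,  -0.   ]), 'tcp_pos': array([ 0.173, -0.521,  0.249]), 'eef_rot': array([-3.139,  0.   ,  0.321]), 'ft_force': array([ 0.718, -0.31 ,  0.526]), 'moment': array([-0.017,  0.05 , -0.008]), 'finger_force': 0.0, 'width': 1.0019971667380658}
stand s [267. 229.] 0.85 [ 0.543 -0.036  0.   ]
stand t [136. 263.] 0.74 [0.443 0.355 0.   ]
stand t [286. 224.] 0.71 [ 0.539 -0.03   0.   ]
carousel t [284. 226.] 0.83 [ 0.533 -0.026  0.   ]
tall_jar s [284. 155.] 0.95 [0.468 0.035 0.17 ]
tall_jar t [259. 251.] 0.63 [0.46  0.034 0.17 ]
front s [234. 160.] 0.67 [ 0.446 -0.078  0.17 ]
front t [310. 256.] 0.88 [ 0.448 -0.079  0.17 ]
front t [286. 224.] 0.63 [ 0.517 -0.027  0.17 ]
knob s [266. 191.] 0.62 [ 0.534 -0.03   0.145]
knob t [286. 214.] 0.79 [ 0.545 -0.027  0.145]
knob t [132. 238.] 0.54 [0.495 0.321 0.145]
roll s [313. 331.] 0.89 [ 0.856 -0.042  0.12 ]
roll s [2
[... 886 characters left out ...]
n_tall t [411. 190.] 0.7 [ 0.624 -0.363  0.   ]
tin_flat s [167. 174.] 0.65 [ 0.287 -0.24   0.   ]
tin_flat s [270. 228.] 0.36 [ 0.543 -0.029  0.   ]
tin_flat t [376. 318.] 0.61 [ 0.295 -0.255  0.   ]
tin_flat t [285. 224.] 0.17 [ 0.539 -0.027  0.   ]
tin_side s [140. 300.] 0.84 [ 0.628 -0.361  0.   ]
tin_side t [409. 189.] 0.8 [ 0.626 -0.359  0.   ]
tin_side t [310. 255.] 0.57 [ 0.456 -0.09   0.   ]
loose_jar s [392. 237.] 0.67 [0.664 0.246 0.   ]
loose_jar t [181. 177.] 0.63 [0.668 0.243 0.   ]
loose_jar t [374. 319.] 0.57 [ 0.293 -0.249  0.   ]
loose_jar t [285. 223.] 0.22 [ 0.541 -0.029  0.   ]
bottle s [429. 220.] 0.65 [0.65  0.355 0.   ]
bottle t [412. 192.] 0.58 [ 0.618 -0.366  0.   ]
```

View pics/s1.png

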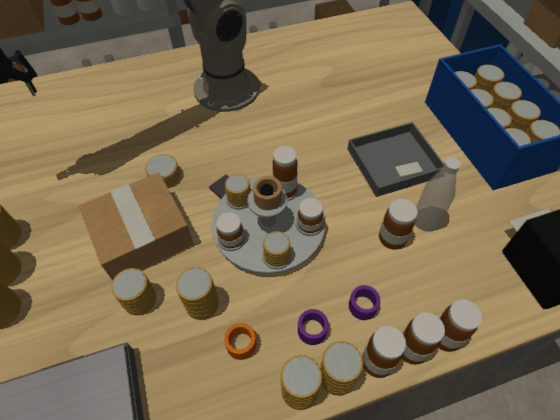

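View pics/t1.png

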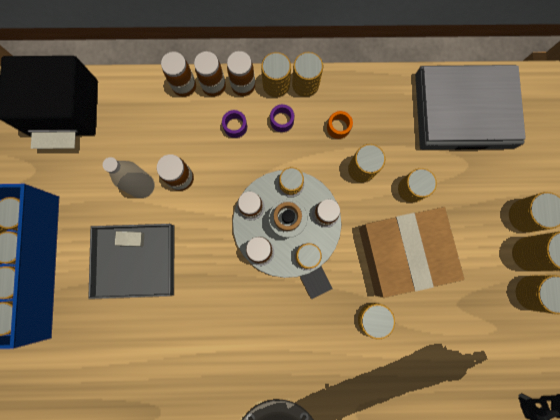

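The scene view shows the brown roll on the knob at (267,190), the tall jar at (285,157) and the empty tray with the staples box at (395,158). In the top view the tongue is at (316,284), so the front is to its side; the tray is to the left at (132,261). The orange and purple rings lie farther back.

I'll now move above the carousel.

The rows are not in the units I measure in: shifts go in shares of 100 cm and turns go in shares of 180 degrees. I convert before sending: 33 cm / 100 = 0.33, 30 cm / 100 = 0.3, -1.26 rad / 3.1416 = -0.4011.

Request:
move_arm --deltas '[{"travel": [0.01, -0.007, -0.03], "rotation": [0, 0, -0.0159], "grip": 8.5}, {"travel": [0.03, -0.02, -0.07], "rotation": [0, 0, -0.0477], "grip": 8.5}, {"travel": [0.06, -0.042, -0.1], "rotation": [0, 0, -0.0891], "grip": 8.5}, {"travel": [0.1, -0.07, -0.12], "rotation": [0, 0, -0.1337], "grip": 8.5}, {"travel": [0.14, -0.098, -0.12], "rotation": [0, 0, -0.1783], "grip": 8.5}, {"travel": [0.18, -0.126, -0.12], "rotation": [0, 0, -0.2228], "grip": 8.5}, {"travel": [0.22, -0.154, -0.12], "rotation": [0, 0, -0.2674], "grip": 8.5}, {"travel": [0.26, -0.182, -0.12], "rotation": [0, 0, -0.3119], "grip": 8.5}, {"travel": [0.3, -0.21, -0.12], "rotation": [0, 0, -0.3565], "grip": 8.5}, {"travel": [0.33, -0.231, -0.12], "rotation": [0, 0, -0.4011], "grip": 8.5}]'

```text
time_s: 2.5
tcp_pos: [0.4153, -0.1952, 0.3704]
eef_rot: [3.14, -0.0, 1.59]
ft_force: [1.0, 0.0, 0.3]
width: 0.993
finger_force: 0.0
```

```bash
cat >> h.py <<'E'
from scipy.spatial.transform import Rotation as Ro
def go(pos,yaw):
    s=get_obs(); R=Ro.from_euler('xyz',s['eef_rot']); 
    T=Ro.from_euler('xyz',[np.pi,0,yaw])
    print('now',s['time_s'],s['tcp_pos'].round(4),s['eef_rot'].round(3),'q',s['q'].round(2),'F',s['ft_force'].round(1),'w',round(s['width'],3),s['finger_force'])
    print('travel cm',(R.inv().apply(np.array(pos)-s['tcp_pos'])*100).round(2),'rot',(R.inv()*T).as_rotvec().round(3))
E
python3 -c "
from h import *
go([.537,-.03,.37],2.447)"
```

```text
now 2.5 [ 0.4153 -0.1952  0.3704] [ 3.14 -0.    1.59] q [ 0.78  0.1  -0.42  1.48  0.04  1.56  0.38] F [1.  0.  0.3] w 0.993 0.0
travel cm [16.28 12.49  0.07] rot [ 0.001  0.    -0.857]
```

To row units: 16.3 cm / 100 = 0.163, 2.5 cm / 100 = 0.025, -0.86 rad / 3.1416 = -0.2737.

Request:
move_arm --deltas '[{"travel": [0.025, 0.019, 0], "rotation": [0, 0, -0.0414], "grip": 8.5}, {"travel": [0.055, 0.042, 0], "rotation": [0, 0, -0.0859], "grip": 8.5}, {"travel": [0.085, 0.065, 0], "rotation": [0, 0, -0.1305], "grip": 8.5}, {"travel": [0.115, 0.088, 0], "rotation": [0, 0, -0.1751], "grip": 8.5}, {"travel": [0.14, 0.108, 0], "rotation": [0, 0, -0.2196], "grip": 8.5}, {"travel": [0.155, 0.12, 0], "rotation": [0, 0, -0.2546], "grip": 8.5}, {"travel": [0.163, 0.125, 0], "rotation": [0, 0, -0.2737], "grip": 8.5}, {"travel": [0.163, 0.125, 0], "rotation": [0, 0, -0.2737], "grip": 8.5}]'

```text
time_s: 3.3
tcp_pos: [0.5375, -0.0324, 0.3697]
eef_rot: [3.141, -0.001, 2.444]
ft_force: [-0.9, 0.0, -0.5]
width: 0.997
finger_force: 0.0
```

Run:
```python
from h import *
np.set_printoptions(precision=4,suppress=True)
w=capture('wrist');a=capture('scene');save(w,'w1')
print('campos',-w['R'].T@w['t'])
for k,z in dict(tall_jar=.17,front=.17,knob=.145,roll=.12,carousel=0,stand=0).items():
    for nm,c in(('w',w),('s',a)):
        for r in pinpoint(k,c)[:2]: print(k,nm,np.round(r['position']),round(r['p'],2),onz(c,r['position'],z))
go([.537,-.03,.25],2.447)
```

```text
campos [0.479  0.0167 0.4936]
tall_jar w [288.  72.] 0.77 [0.4647 0.0367 0.17  ]
tall_jar s [284. 154.] 0.68 [0.466  0.0352 0.17  ]
front w [184. 139.] 0.68 [ 0.4469 -0.0752  0.17  ]
front s [234. 161.] 0.68 [ 0.4469 -0.0786  0.17  ]
front s [427. 221.] 0.65 [0.7345 0.2531 0.17  ]
knob w [282. 178.] 0.64 [ 0.5374 -0.0321  0.145 ]
knob w [ 99. 242.] 0.6 [ 0.4639 -0.2315  0.145 ]
knob s [266. 193.] 0.61 [ 0.5398 -0.0331  0.145 ]
knob s [395. 162.] 0.27 [0.5519 0.2785 0.145 ]
roll w [457. 234.] 0.94 [0.7249 0.078  0.12  ]
roll w [282. 170.] 0.82 [ 0.5354 -0.03    0.12  ]
roll s [311. 333.] 0.88 [ 0.8574 -0.0466  0.12  ]
roll s [238. 346.] 0.85 [ 0.8375 -0.1812  0.12  ]
carousel w [281. 154.] 0.98 [ 0.5353 -0.0308  0.    ]
carousel s [270. 228.] 0.72 [ 0.5418 -0.0295  0.    ]
stand w [283. 155.] 0.61 [ 0.5382 -0.0293  0.    ]
stand s [267. 228.] 0.89 [ 0.538 -0.035  0.   ]
now 4.0 [ 0.5371 -0.0345  0.37  ] [-3.142  0.     2.441] q [ 0.5   0.32 -0.65  1.27  0.19  1.61  0.75] F [ 0.2 -0.1 -0.3] w 0.995 0.0
travel cm [ 0.29  0.34 12.  ] rot [-0.     0.    -0.006]
```

View pics/w1.png

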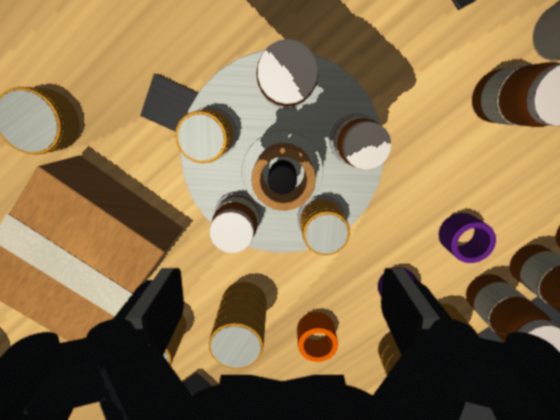

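The wrist view shows the roll around the knob at (283,177), the tall jar lid at (287,72), and the tongue at (168,102). I'll fit the positions more precisely.

```bash
cat >> h.py <<'E'
from scipy.optimize import minimize
def cylmask(c,x,y,r,z0,z1):
    t=np.linspace(0,2*np.pi,48); P=[proj(c,[x+r*np.cos(u),y+r*np.sin(u),z]) for u in t for z in (z0,z1)]
    m=np.zeros((420,560),np.uint8); cv2.fillConvexPoly(m,cv2.convexHull((np.array(P)*16).round().astype(np.int32)),1,cv2.LINE_8,4); return m>0
def fitcyl(c,mask,x,y,r,z0,z1):
    f=lambda v:-(lambda m:(m&mask).sum()/(m|mask).sum())(cylmask(c,v[0],v[1],r,z0,z1))
    s=minimize(f,[x,y],method='Nelder-Mead',options=dict(initial_simplex=[[x+.004,y],[x-.003,y+.004],[x-.003,y-.004]]))
    return s.x.round(4),round(-s.fun,3)
def out(k,c,x):
    """outline nearest to projected x"""
    p=proj(c,x); L=[r for r in outline_of(k,c) if np.hypot(*(np.array(r['position'])-p))<30]
    return L[0]['pixels'] if L else None
E
python3 - <<'E'
from h import *
np.set_printoptions(precision=4,suppress=True)
w=capture('wrist');a=capture('scene');b=capture('top')
for nm,c in zip('wst',(w,a,b)):
    m=out('roll',c,[.5375,-.0315,.145])
    if m is not None:
        m=cv2.morphologyEx(m.astype(np.uint8),cv2.MORPH_CLOSE,np.ones((3,3)))
        cs,_=cv2.findContours(m,0,1); f=np.zeros_like(m); cv2.drawContours(f,cs,-1,1,-1)
        print(nm,'roll',fitcyl(c,f>0,.5375,-.0315,.032,.12,.165),f.sum())
    for k,z in (('tray',0),('staples',.005)):
        for r in pinpoint(k,c)[:1]: print(nm,k,r['p'],onz(c,r['position'],z))
m=out('tray',a,[.445,.355,.03]); 
if m is not None:
    cs,_=cv2.findContours(m.astype(np.uint8),0,1); k=cv2.convexHull(max(cs,key=cv2.contourArea)); print([onz(a,p,.04) for p in cv2.approxPolyN(k,4).reshape(-1,2)])
E
```

```text
w roll (array([ 0.536 , -0.0296]), np.float64(0.954)) 3453
s roll (array([ 0.5373, -0.0295]), np.float64(0.917)) 837
s tray 0.72 [0.4481 0.3639 0.    ]
s staples 0.53 [0.5109 0.3647 0.005 ]
t tray 0.76 [0.4453 0.3541 0.    ]
t staples 0.81 [0.5094 0.3775 0.005 ]
[array([0.5566, 0.4616, 0.04  ]), array([0.5649, 0.2403, 0.04  ]), array([0.363 , 0.2381, 0.04  ]), array([0.357 , 0.4565, 0.04  ])]
```

To row units: 17 cm / 100 = 0.17, 16 cm / 100 = 0.16.

Request:
move_arm --deltas '[{"travel": [0.002, 0.002, 0.02], "rotation": [0, 0, 0], "grip": 8.5}, {"travel": [0.004, 0.003, 0.05], "rotation": [0, 0, 0], "grip": 8.5}, {"travel": [0.004, 0.003, 0.08], "rotation": [0, 0, 0], "grip": 8.5}, {"travel": [0.004, 0.003, 0.11], "rotation": [0, 0, 0], "grip": 8.5}, {"travel": [0.004, 0.003, 0.14], "rotation": [0, 0, 0], "grip": 8.5}, {"travel": [0.004, 0.003, 0.16], "rotation": [0, 0, 0], "grip": 8.5}, {"travel": [0.004, 0.003, 0.17], "rotation": [0, 0, 0], "grip": 8.5}, {"travel": [0.004, 0.003, 0.17], "rotation": [0, 0, 0], "grip": 8.5}]'

```text
time_s: 5.45
tcp_pos: [0.5352, -0.0297, 0.1988]
eef_rot: [-3.14, -0.002, 2.441]
ft_force: [-0.7, 0.6, 0.1]
width: 0.994
finger_force: 0.0
```

Run:
```python
from h import *
np.set_printoptions(precision=4,suppress=True)
go([.536,-.0296,.146],2.447)
w=capture('wrist');save(w,'w2')
for k,z in dict(tall_jar=.17,knob=.145,roll=.12,carousel=0).items():
    for nm,c in(('w',w),):
        for r in pinpoint(k,c)[:1]: print(k,nm,np.round(r['position']),round(r['p'],2),onz(c,r['position'],z))
m=out('roll',w,[.536,-.03,.145])
if m is not None:
        cs,_=cv2.findContours(m.astype(np.uint8),0,1); f=np.zeros(m.shape,np.uint8); cv2.drawContours(f,cs,-1,1,-1)
        print('roll',fitcyl(w,f>0,.5375,-.0315,.032,.12,.165),f.sum())
```

```text
now 5.45 [ 0.5352 -0.0297  0.1988] [-3.14  -0.002  2.441] q [ 0.5   0.39 -0.63  1.61  0.24  1.23  0.69] F [-0.7  0.6  0.1] w 0.994 0.0
travel cm [-0.07  0.07  5.28] rot [-0.002 -0.002 -0.006]
tall_jar w [293.  46.] 0.91 [0.4634 0.0368 0.17  ]
knob w [281. 248.] 0.61 [ 0.5373 -0.032   0.145 ]
roll w [284. 228.] 0.96 [ 0.5362 -0.0286  0.12  ]
carousel w [279. 187.] 0.71 [ 0.5356 -0.0338  0.    ]
roll (array([ 0.5372, -0.0299]), np.float64(0.952)) 12788
```

View pics/w2.png

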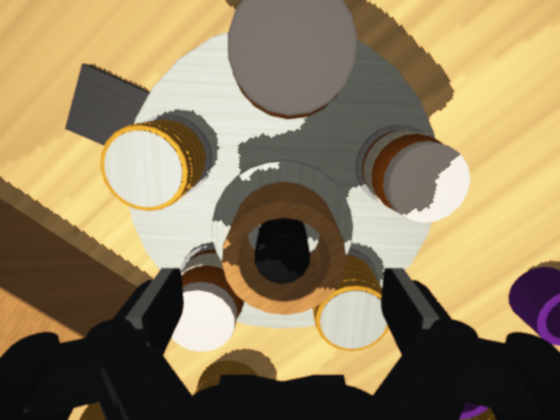

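The wrist view shows the roll centred between the fingers at (284,248), with the tall jar clear at (293,50).

To row units: 5.2 cm / 100 = 0.052, 4 cm / 100 = 0.04.

Request:
move_arm --deltas '[{"travel": [-0.001, 0, 0.02], "rotation": [0, 0, 0], "grip": 8.5}, {"travel": [-0.001, 0.001, 0.04], "rotation": [0, 0, 0], "grip": 8.5}, {"travel": [-0.001, 0.001, 0.052], "rotation": [0, 0, 0], "grip": 8.5}, {"travel": [-0.001, 0.001, 0.052], "rotation": [0, 0, 0], "grip": 8.5}, {"travel": [-0.001, 0.001, 0.052], "rotation": [0, 0, 0], "grip": 6.9}, {"travel": [-0.001, 0.001, 0.052], "rotation": [0, 0, 0], "grip": 6.0}, {"travel": [-0.001, 0.001, 0.052], "rotation": [0, 0, 0], "grip": 5.5}, {"travel": [-0.001, 0.001, 0.052], "rotation": [0, 0, 0], "grip": 5.5}, {"travel": [-0.001, 0.001, 0.052], "rotation": [0, 0, 0], "grip": 5.5}, {"travel": [-0.001, 0.001, 0.052], "rotation": [0, 0, 0], "grip": 5.5}]'

```text
time_s: 6.75
tcp_pos: [0.5387, -0.0292, 0.1497]
eef_rot: [3.14, 0.003, 2.441]
ft_force: [0.3, 0.3, 6.4]
width: 0.743
finger_force: 66.4
```

To row units: -12 cm / 100 = -0.12, -11 cm / 100 = -0.11.

Request:
move_arm --deltas '[{"travel": [0, 0, -0.007], "rotation": [0, 0, 0], "grip": 5.5}, {"travel": [0, 0, -0.02], "rotation": [0, 0, 0], "grip": 5.5}, {"travel": [0, 0, -0.04], "rotation": [0, 0, 0], "grip": 5.5}, {"travel": [0, 0, -0.065], "rotation": [0, 0, 0], "grip": 5.5}, {"travel": [0, 0, -0.09], "rotation": [0, 0, 0], "grip": 5.5}, {"travel": [0, 0, -0.11], "rotation": [0, 0, 0], "grip": 5.5}, {"travel": [0, 0, -0.12], "rotation": [0, 0, 0], "grip": 5.5}, {"travel": [0, 0, -0.12], "rotation": [0, 0, 0], "grip": 5.5}]'

```text
time_s: 7.55
tcp_pos: [0.5382, -0.0292, 0.2696]
eef_rot: [3.14, 0.003, 2.441]
ft_force: [1.0, -1.3, -1.2]
width: 0.745
finger_force: 66.1
```

Run:
```python
from h import *
go([.41,.345,.27],3.11)
w=capture('wrist');a=capture('scene')
s=get_obs()['tcp_pos']; print(s)
for c in (w,a):
    for r in pinpoint('roll',c)[:3]: print(np.round(r['position']),r['p'],onz(c,r['position'],s[2]-.029).round(4))
    for r in pinpoint('tall_jar',c)[:1]: print('tall',r['p'],onz(c,r['position'],.17).round(4))
    for r in pinpoint('knob',c)[:1]: print('knob',r['p'],onz(c,r['position'],.145).round(4))
```

```text
now 7.55 [ 0.5382 -0.0292  0.2696] [3.140e+00 3.000e-03 2.441e+00] q [ 0.5   0.34 -0.65  1.49  0.21  1.38  0.72] F [ 1.  -1.3 -1.2] w 0.745 66.1319842748344
travel cm [33.92 20.34 -0.09] rot [ 0.001  0.003 -0.669]
[ 0.53685734 -0.02952543  0.267239  ]
[416. 323.] 0.94 [0.6121 0.0022 0.2382]
[275. 209.] 0.69 [ 0.5156 -0.0138  0.2382]
[320. 369.] 0.67 [ 0.603  -0.0554  0.2382]
tall 0.95 [0.4631 0.0362 0.17  ]
knob 0.64 [ 0.5351 -0.0336  0.145 ]
[365. 308.] 0.85 [0.884  0.0321 0.2382]
[240. 342.] 0.75 [ 0.8712 -0.177   0.2382]
[309. 332.] 0.74 [ 0.8914 -0.069   0.2382]
tall 0.83 [0.4639 0.043  0.17  ]
knob 0.89 [ 0.538 -0.036  0.145]
```

To row units: 29.5 cm / 100 = 0.295, 27.5 cm / 100 = 0.275, -0.21 rad / 3.1416 = -0.0668.

Request:
move_arm --deltas '[{"travel": [0.015, 0.009, 0], "rotation": [0, 0, -0.0095], "grip": 5.5}, {"travel": [0.04, 0.024, 0], "rotation": [0, 0, -0.0255], "grip": 5.5}, {"travel": [0.07, 0.042, 0], "rotation": [0, 0, -0.0446], "grip": 5.5}, {"travel": [0.105, 0.063, 0], "rotation": [0, 0, -0.0668], "grip": 5.5}, {"travel": [0.14, 0.084, 0], "rotation": [0, 0, -0.0891], "grip": 5.5}, {"travel": [0.175, 0.105, 0], "rotation": [0, 0, -0.1114], "grip": 5.5}, {"travel": [0.21, 0.126, 0], "rotation": [0, 0, -0.1337], "grip": 5.5}, {"travel": [0.245, 0.147, 0], "rotation": [0, 0, -0.156], "grip": 5.5}, {"travel": [0.275, 0.165, 0], "rotation": [0, 0, -0.1751], "grip": 5.5}, {"travel": [0.295, 0.177, 0], "rotation": [0, 0, -0.191], "grip": 5.5}]'

```text
time_s: 8.95
tcp_pos: [0.421, 0.3018, 0.2687]
eef_rot: [3.139, -0.001, 3.054]
ft_force: [0.2, -0.7, -2.8]
width: 0.741
finger_force: 66.1
```

Run:
```python
from h import *
w=capture('wrist');save(w,'w3')
go([.41,.345,.16],3.11)
for k,z in (('tray',0),('staples',.005)):
    for r in pinpoint(k,w)[:2]: print(k,np.round(r['position']),r['p'],onz(w,r['position'],z).round(4))
```

```text
now 9.0 [0.4187 0.3058 0.269 ] [ 3.135e+00 -3.000e-03  3.060e+00] q [ 0.02  0.36 -0.91  1.54  0.28  1.38  0.58] F [-1.1  4.4 -0.8] w 0.744 66.1822778172791
travel cm [ 1.16  3.77 10.93] rot [ 0.007 -0.003 -0.05 ]
tray [339. 232.] 0.71 [0.5055 0.3662 0.    ]
tray [331. 188.] 0.64 [0.4486 0.3592 0.    ]
staples [340. 229.] 0.8 [0.4992 0.3661 0.005 ]
```

View pics/w3.png

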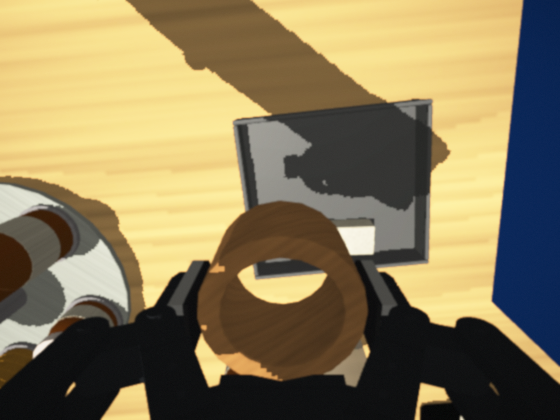

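The wrist view shows the roll held level at (283,290). The tray spans (235,100)-(432,278), with the staples box at (357,238).

To row units: 19.5 cm / 100 = 0.195, 19 cm / 100 = 0.19, -0.05 rad / 3.1416 = -0.0159.

Request:
move_arm --deltas '[{"travel": [0.006, 0.015, 0], "rotation": [0, 0, -0.0095], "grip": 5.5}, {"travel": [0.01, 0.033, 0.02], "rotation": [0, 0, -0.0159], "grip": 5.5}, {"travel": [0.012, 0.042, 0.05], "rotation": [0, 0, -0.0159], "grip": 5.5}, {"travel": [0.012, 0.042, 0.085], "rotation": [0, 0, -0.0159], "grip": 5.5}, {"travel": [0.012, 0.042, 0.12], "rotation": [0, 0, -0.0159], "grip": 5.5}, {"travel": [0.012, 0.042, 0.15], "rotation": [0, 0, -0.0159], "grip": 5.5}, {"travel": [0.012, 0.042, 0.175], "rotation": [0, 0, -0.0159], "grip": 5.5}, {"travel": [0.012, 0.042, 0.19], "rotation": [0, 0, -0.0159], "grip": 5.5}, {"travel": [0.012, 0.042, 0.195], "rotation": [0, 0, -0.0159], "grip": 5.5}, {"travel": [0.012, 0.042, 0.195], "rotation": [0, 0, -0.0159], "grip": 5.5}]'

```text
time_s: 10.1
tcp_pos: [0.4183, 0.339, 0.0731]
eef_rot: [-3.141, -0.0, 3.091]
ft_force: [0.1, -0.1, -0.1]
width: 0.739
finger_force: 66.2
```

Run:
```python
from h import *
w=capture('scene')
go([.41,.35,.036],3.11)
for k,z in (('tray',0),('staples',.005),('roll',.045)):
    for r in pinpoint(k,w)[:4]: print(k,np.round(r['position']),r['p'],onz(w,r['position'],z).round(4))
```

```text
now 10.15 [0.4188 0.3396 0.0739] [3.141e+00 1.000e-03 3.091e+00] q [-0.14  0.59 -0.8   1.75  0.49  1.01  0.4 ] F [-0.4  1.2 -1. ] w 0.741 66.25488778576255
travel cm [0.93 0.99 3.79] rot [ 0.001  0.001 -0.019]
tray [393. 163.] 0.71 [0.4528 0.3575 0.    ]
staples [405. 175.] 0.54 [0.5028 0.3642 0.005 ]
roll [240. 343.] 0.96 [ 0.8084 -0.1756  0.045 ]
roll [362. 306.] 0.96 [0.8168 0.0884 0.045 ]
roll [387. 145.] 0.91 [0.421  0.3447 0.045 ]
roll [311. 331.] 0.81 [ 0.8309 -0.033   0.045 ]
```

Request:
move_arm --deltas '[{"travel": [0.004, 0.005, 0.008], "rotation": [0, 0, 0], "grip": 5.5}, {"travel": [0.008, 0.01, 0.018], "rotation": [0, 0, 0], "grip": 5.5}, {"travel": [0.008, 0.01, 0.026], "rotation": [0, 0, 0], "grip": 5.5}, {"travel": [0.008, 0.01, 0.031], "rotation": [0, 0, 0], "grip": 5.5}, {"travel": [0.008, 0.01, 0.033], "rotation": [0, 0, 0], "grip": 5.5}, {"travel": [0.008, 0.01, 0.033], "rotation": [0, 0, 0], "grip": 5.5}]'

```text
time_s: 10.9
tcp_pos: [0.4108, 0.3491, 0.0394]
eef_rot: [-3.141, -0.001, 3.091]
ft_force: [0.2, -0.6, -1.9]
width: 0.739
finger_force: 66.3
```

To row units: 0.4 cm / 100 = 0.004, 0.3 cm / 100 = 0.003.

Request:
move_arm --deltas '[{"travel": [0, 0, 0.002], "rotation": [0, 0, 0], "grip": 5.5}, {"travel": [0, 0, 0.003], "rotation": [0, 0, 0], "grip": 5.5}, {"travel": [0, 0, 0.004], "rotation": [0, 0, 0], "grip": 5.5}, {"travel": [0, 0, 0.004], "rotation": [0, 0, 0], "grip": 5.5}]'

```text
time_s: 11.3
tcp_pos: [0.4109, 0.3494, 0.036]
eef_rot: [-3.141, 0.0, 3.091]
ft_force: [0.3, -0.2, -0.5]
width: 0.743
finger_force: 66.3
```

To row units: 0.2 cm / 100 = 0.002, 0.1 cm / 100 = 0.001.

Request:
move_arm --deltas '[{"travel": [0, 0, 0.001], "rotation": [0, 0, 0], "grip": 5.5}, {"travel": [0, 0, 0.002], "rotation": [0, 0, 0], "grip": 5.5}, {"travel": [0, 0, 0.002], "rotation": [0, 0, 0], "grip": 5.5}]'

```text
time_s: 11.6
tcp_pos: [0.4109, 0.3496, 0.0347]
eef_rot: [-3.141, 0.001, 3.091]
ft_force: [-1.3, -1.4, 4.2]
width: 0.743
finger_force: 66.8
```

To row units: -20.5 cm / 100 = -0.205, -16 cm / 100 = -0.16.

Request:
move_arm --deltas '[{"travel": [0, 0, 0], "rotation": [0, 0, 0], "grip": 6.8}, {"travel": [0, 0, 0], "rotation": [0, 0, 0], "grip": 7.6}, {"travel": [0, 0, 0], "rotation": [0, 0, 0], "grip": 8.2}, {"travel": [0, 0, 0], "rotation": [0, 0, 0], "grip": 8.2}, {"travel": [0, 0, -0.01], "rotation": [0, 0, 0], "grip": 8.2}, {"travel": [0, 0, -0.03], "rotation": [0, 0, 0], "grip": 8.2}, {"travel": [0, 0, -0.07], "rotation": [0, 0, 0], "grip": 8.2}, {"travel": [0, 0, -0.115], "rotation": [0, 0, 0], "grip": 8.2}, {"travel": [0, 0, -0.16], "rotation": [0, 0, 0], "grip": 8.2}, {"travel": [0, 0, -0.205], "rotation": [0, 0, 0], "grip": 8.2}]'

```text
time_s: 12.6
tcp_pos: [0.4104, 0.3495, 0.2416]
eef_rot: [3.141, 0.001, 3.092]
ft_force: [0.3, 0.4, 0.2]
width: 0.959
finger_force: 0.0
```

Run:
```python
from h import *
w=capture('scene');v=capture('wrist');t=capture('top')
for k,z in (('tray',0),('staples',.005),('roll',.005)):
  for n,c in (('s',w),('w',v),('t',t)):
    for r in pinpoint(k,c)[:4]:
        X=onz(c,r['position'],z)
        if X[1]>.2: print(k,n,r['p'],X.round(4))
for n,c in (('s',w),('t',t)):
  for k,z in (('tall_jar',.17),('front',.17),('knob',.145)):
    for r in pinpoint(k,c)[:1]: print(k,n,r['p'],onz(c,r['position'],z).round(4))
cv2.imwrite('pics/m.png',np.hstack([v['color'][:,:,::-1],w['color'][80:500,300:540,::-1][:340].repeat(1,0) if 0 else cv2.resize(w['color'][80:255,300:400,::-1],(240,420))]))
go([.5375,-.0315,.27],.9)
```

```text
tray s 0.76 [0.4403 0.3581 0.    ]
tray w 0.66 [ 0.4451  0.3574 -0.    ]
tray t 0.97 [0.4459 0.3592 0.    ]
staples s 0.65 [0.5004 0.37   0.005 ]
staples w 0.6 [0.5023 0.3671 0.005 ]
staples t 0.94 [0.5082 0.3667 0.005 ]
roll s 0.56 [0.4099 0.3526 0.005 ]
roll w 0.71 [0.4088 0.3533 0.005 ]
roll t 0.66 [0.4176 0.3504 0.005 ]
tall_jar s 0.86 [0.4639 0.0357 0.17  ]
front s 0.56 [ 0.4497 -0.0697  0.17  ]
knob s 0.88 [ 0.5379 -0.0344  0.145 ]
tall_jar t 0.79 [0.4674 0.0327 0.17  ]
front t 0.75 [ 0.4522 -0.0704  0.17  ]
knob t 0.57 [ 0.5421 -0.0275  0.145 ]
now 13.5 [0.4108 0.3495 0.2389] [ 3.142 -0.     3.091] q [-0.09  0.43 -0.89  1.53  0.34  1.34  0.5 ] F [ 0.2 -0.9 -1.1] w 0.957 0.0
travel cm [-14.58 -37.41  -3.11] rot [-0.    -0.     2.191]
```

View pics/m.png

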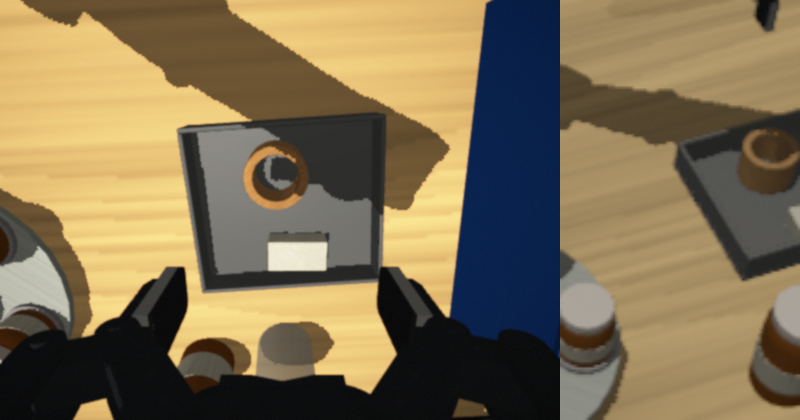

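The left half shows the roll flat in the tray at (276,175), clear of the staples box at (298,252), and the scene crop confirms it. Next is the knob.

To row units: -30.5 cm / 100 = -0.305, -1.2 cm / 100 = -0.012, 0.05 rad / 3.1416 = 0.0159.

Request:
move_arm --deltas '[{"travel": [-0.003, -0.008, -0.02], "rotation": [0, 0, 0.0159], "grip": 6}, {"travel": [-0.012, -0.03, -0.03], "rotation": [0, 0, 0.0477], "grip": 6}, {"travel": [-0.024, -0.06, -0.03], "rotation": [0, 0, 0.0891], "grip": 6}, {"travel": [-0.038, -0.097, -0.03], "rotation": [0, 0, 0.1337], "grip": 6}, {"travel": [-0.052, -0.134, -0.03], "rotation": [0, 0, 0.1783], "grip": 6}, {"travel": [-0.066, -0.17, -0.03], "rotation": [0, 0, 0.2228], "grip": 6}, {"travel": [-0.08, -0.205, -0.03], "rotation": [0, 0, 0.2674], "grip": 6}, {"travel": [-0.094, -0.24, -0.03], "rotation": [0, 0, 0.3119], "grip": 6}, {"travel": [-0.108, -0.275, -0.03], "rotation": [0, 0, 0.3565], "grip": 6}, {"travel": [-0.12, -0.305, -0.03], "rotation": [0, 0, 0.4011], "grip": 6}]'

```text
time_s: 14.5
tcp_pos: [0.5157, 0.0364, 0.2691]
eef_rot: [3.141, 0.001, 1.824]
ft_force: [0.0, -0.4, 0.1]
width: 0.699
finger_force: 0.0
```

Run:
```python
from h import *
go([.537,-.032,.27],1.2)
```

```text
now 14.5 [0.5157 0.0364 0.2691] [3.141e+00 1.000e-03 1.824e+00] q [ 0.34  0.28 -0.56  1.55  0.15  1.36  0.01] F [ 0.  -0.4  0.1] w 0.699 0.0
travel cm [-7.15  0.35 -0.08] rot [0.001 0.001 0.624]
```

To row units: -7 cm / 100 = -0.07, -6.5 cm / 100 = -0.065, 0.27 rad / 3.1416 = 0.0859.

Request:
move_arm --deltas '[{"travel": [-0.025, 0.001, 0], "rotation": [0, 0, 0.0414], "grip": 6}, {"travel": [-0.05, 0.002, 0], "rotation": [0, 0, 0.0859], "grip": 6}, {"travel": [-0.065, 0.003, 0], "rotation": [0, 0, 0.1305], "grip": 6}, {"travel": [-0.07, 0.003, 0], "rotation": [0, 0, 0.1719], "grip": 6}, {"travel": [-0.07, 0.003, 0], "rotation": [0, 0, 0.1974], "grip": 6}, {"travel": [-0.07, 0.003, 0], "rotation": [0, 0, 0.1974], "grip": 6}]'

```text
time_s: 15.1
tcp_pos: [0.5362, -0.0282, 0.269]
eef_rot: [-3.142, -0.0, 1.211]
ft_force: [0.1, -0.8, -0.4]
width: 0.698
finger_force: 0.0
```

Run:
```python
from h import *
v=capture('wrist');save(v,'w5');s=capture('scene');t=capture('top')
for n,c in (('w',v),('s',s),('t',t)):
  for k,z in (('tall_jar',.17),('front',.17),('knob',.145),('carousel',0),('stand',0)):
    for r in pinpoint(k,c)[:1]: print(k,n,np.round(r['position']),round(r['p'],2),onz(c,r['position'],z).round(4))
  m=out('knob',c,[.537,-.032,.145])
  if m is not None: print(n,'mask',m.sum())
  # dark knob blob near the expected place
  p=proj(c,[.537,-.032,.145]); g=c['color'].max(2)<55; l,lab,st,ce=cv2.connectedComponentsWithStats(g.astype(np.uint8))
  yy,xx=np.nonzero(g); i=np.argmin((xx-p[0])**2+(yy-p[1])**2); L=lab[yy[i],xx[i]]
  print(n,'blob',st[L],ce[L].round(1),fitcyl(c,lab==L,.537,-.032,.015,.12,.16))
go([.537,-.032,.145],1.2)
```

```text
tall_jar w [145. 166.] 0.73 [0.4643 0.0365 0.17  ]
knob w [282. 209.] 0.95 [ 0.5351 -0.03    0.145 ]
carousel w [285. 170.] 0.69 [ 0.5389 -0.0306  0.    ]
stand w [284. 167.] 0.84 [ 0.5392 -0.0269  0.    ]
w blob [ 267  184   38   49 1521] [285.3 208.2] (array([ 0.5374, -0.0305]), np.float64(0.835))
tall_jar s [287. 156.] 0.73 [0.4726 0.0393 0.17  ]
front s [269. 230.] 0.75 [ 0.648 -0.06   0.17 ]
knob s [265. 194.] 0.98 [ 0.5406 -0.0343  0.145 ]
carousel s [270. 226.] 0.91 [ 0.5366 -0.0257  0.    ]
stand s [270. 228.] 0.96 [ 0.5406 -0.0285 -0.    ]
s mask 9721
s blob [261 184  13  20 219] [266.8 194. ] (array([ 0.5407, -0.032 ]), np.float64(0.774))
tall_jar t [262. 248.] 0.95 [0.4656 0.0268 0.17  ]
knob t [359. 170.] 0.59 [ 0.6447 -0.1983  0.145 ]
t blob [267 227   3  11  13] [268.2 231.8] (array([ 0.541, -0.032]), np.float64(0.0))
now 16.15 [ 0.5361 -0.0281  0.269 ] [3.142 0.    1.211] q [ 0.35  0.3  -0.43  1.5   0.13  1.36 -0.45] F [-0.2 -0.5 -0.4] w 0.702 0.0
travel cm [-0.33  0.22 12.4 ] rot [0.    0.    0.011]
```

View pics/w5.png

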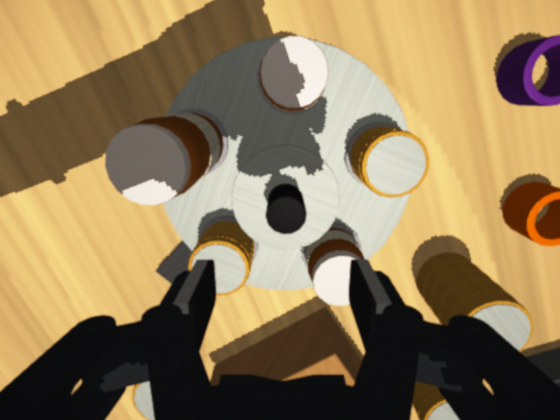

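The wrist view shows the bare knob at (285,208), with its top at about (285,217), and the tall jar lid at (148,163), left of the gripper and clear. I'll descend and grip.

To row units: 12.3 cm / 100 = 0.123, 12 cm / 100 = 0.12.

Request:
move_arm --deltas '[{"travel": [-0.002, 0.002, 0.02], "rotation": [0, 0, 0], "grip": 6}, {"travel": [-0.002, 0.002, 0.05], "rotation": [0, 0, 0], "grip": 6}, {"travel": [-0.002, 0.002, 0.08], "rotation": [0, 0, 0], "grip": 6}, {"travel": [-0.002, 0.002, 0.105], "rotation": [0, 0, 0], "grip": 6}, {"travel": [-0.002, 0.002, 0.12], "rotation": [0, 0, 0], "grip": 6}, {"travel": [-0.002, 0.002, 0.123], "rotation": [0, 0, 0], "grip": 6}, {"travel": [-0.002, 0.002, 0.123], "rotation": [0, 0, 0], "grip": 6}]'

```text
time_s: 16.85
tcp_pos: [0.5372, -0.0307, 0.1459]
eef_rot: [-3.141, 0.0, 1.211]
ft_force: [-0.4, 0.1, -0.1]
width: 0.701
finger_force: 0.0
```

Request:
move_arm --deltas '[{"travel": [0, 0, 0], "rotation": [0, 0, 0], "grip": 4.5}, {"travel": [0, 0, 0], "rotation": [0, 0, 0], "grip": 3.5}, {"travel": [0, 0, 0], "rotation": [0, 0, 0], "grip": 2.8}, {"travel": [0, 0, 0], "rotation": [0, 0, 0], "grip": 2}, {"travel": [0, 0, 0], "rotation": [0, 0, 0], "grip": 2}, {"travel": [0, 0, 0], "rotation": [0, 0, 0], "grip": 2}, {"travel": [0, 0, 0], "rotation": [0, 0, 0], "grip": 2}]'

```text
time_s: 17.55
tcp_pos: [0.5382, -0.0307, 0.1474]
eef_rot: [3.139, -0.001, 1.211]
ft_force: [-0.1, 0.5, 5.3]
width: 0.335
finger_force: 58.8
```

Run:
```python
from h import *
go([.5375,-.031,.145],1.211)
```

```text
now 17.55 [ 0.5382 -0.0307  0.1474] [ 3.139e+00 -1.000e-03  1.211e+00] q [ 0.34  0.4  -0.41  1.68  0.18  1.09 -0.49] F [-0.1  0.5  5.3] w 0.335 58.761693835258484
travel cm [-0.06 -0.05  0.24] rot [ 0.002 -0.001 -0.   ]
```

To row units: -0.8 rad / 3.1416 = -0.2546.

Request:
move_arm --deltas '[{"travel": [0, 0, 0], "rotation": [0, 0, -0.0095], "grip": 2}, {"travel": [0, 0, 0], "rotation": [0, 0, -0.0318], "grip": 2}, {"travel": [0, 0, 0], "rotation": [0, 0, -0.0637], "grip": 2}, {"travel": [0, 0, 0], "rotation": [0, 0, -0.0955], "grip": 2}, {"travel": [0, 0, 0], "rotation": [0, 0, -0.1273], "grip": 2}, {"travel": [0, 0, 0], "rotation": [0, 0, -0.1592], "grip": 2}, {"travel": [0, 0, 0], "rotation": [0, 0, -0.191], "grip": 2}, {"travel": [0, 0, 0], "rotation": [0, 0, -0.2228], "grip": 2}, {"travel": [0, 0, 0], "rotation": [0, 0, -0.2451], "grip": 2}, {"travel": [0, 0, 0], "rotation": [0, 0, -0.2546], "grip": 2}]'

```text
time_s: 18.55
tcp_pos: [0.5371, -0.0307, 0.1474]
eef_rot: [-3.141, 0.001, 2.012]
ft_force: [-4.4, -0.1, 8.9]
width: 0.333
finger_force: 59.3
```

To row units: -0.3 rad / 3.1416 = -0.0955.

Request:
move_arm --deltas '[{"travel": [0, 0, 0], "rotation": [0, 0, -0.0159], "grip": 2}, {"travel": [0, 0, 0], "rotation": [0, 0, -0.0382], "grip": 2}, {"travel": [0, 0, 0], "rotation": [0, 0, -0.0637], "grip": 2}, {"travel": [0, 0, 0], "rotation": [0, 0, -0.0859], "grip": 2}, {"travel": [0, 0, 0], "rotation": [0, 0, -0.0955], "grip": 2}, {"travel": [0, 0, 0], "rotation": [0, 0, -0.0955], "grip": 2}]'

```text
time_s: 19.15
tcp_pos: [0.5368, -0.0309, 0.1474]
eef_rot: [-3.14, 0.0, 2.311]
ft_force: [-4.8, -0.9, 9.0]
width: 0.333
finger_force: 59.4
```

Run:
```python
from h import *
A=np.array([.5375,-.031])
v=capture('wrist');s=capture('scene');t=capture('top');save(v,'w6');save(s,'s6');save(t,'t6')
yaw=lambda X:np.arctan2(*(A-X[:2])[::-1])
for n,c in (('w',v),('s',s),('t',t)):
  for k,z in (('tall_jar',.17),('front',.17)):
    for r in pinpoint(k,c)[:1]:
        X=onz(c,r['position'],z); print(k,n,round(r['p'],2),X.round(4),'r',np.hypot(*(X[:2]-A)).round(4),'yaw',yaw(X).round(4))
go([.5375,-.031,.145],2.31)
```

```text
tall_jar s 0.96 [ 0.4492 -0.0639  0.17  ] r 0.0943 yaw 0.3568
front s 0.62 [ 0.4502 -0.0783  0.17  ] r 0.0993 yaw 0.4965
tall_jar t 0.21 [0.4353 0.3037 0.17  ] r 0.3499 yaw -1.2744
now 19.6 [ 0.5368 -0.0309  0.1474] [-3.14   0.     2.311] q [ 0.5   0.44 -0.64  1.68  0.29  1.12  0.52] F [-5.  -1.9  8.6] w 0.334 59.397804737091064
travel cm [-0.06  0.05  0.24] rot [-0.001  0.     0.001]
```

View pics/w6.png

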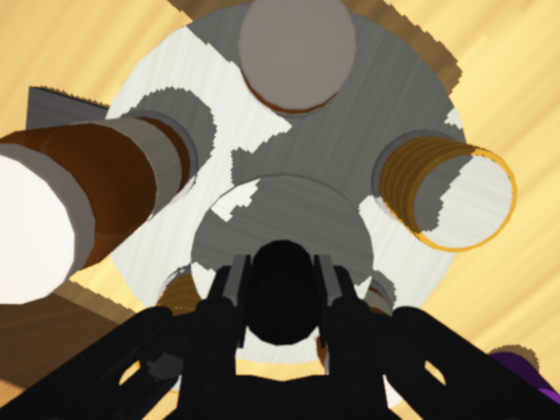

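View pics/s6.png

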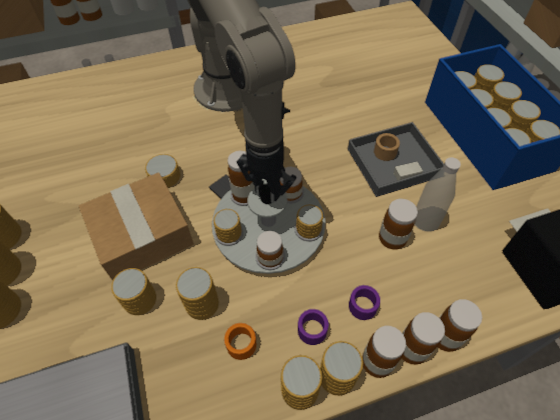

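The wrist view shows the knob gripped at (283,290), the tall jar at left (30,220) and the tongue at (60,110), so the jar is not quite there yet. The scene view shows the tall jar at (240,165) and the roll still in the tray. Next I'll measure the tongue's direction from the stored views.

Run:
```python
from h import *
A=np.array([.5375,-.031])
def an(c,img,nm,zt):
    g=img.max(2)
    X=np.array([.42,-.09,0]); p=proj(c,[A[0]-.17*np.cos(.48),A[1]-.17*np.sin(.48),.01])
    mask=(g<75)&(img.max(2).astype(int)-img.min(2)<30)
    l,lab,st,ce=cv2.connectedComponentsWithStats(mask.astype(np.uint8),connectivity=4)
    L=lab[int(round(p[1])),int(round(p[0]))]
    if L==0: print(nm,'no',img[int(p[1]),int(p[0])]);return
    cs,_=cv2.findContours((lab==L).astype(np.uint8),0,cv2.CHAIN_APPROX_NONE)
    P=np.array([onz(c,q,zt)[:2] for q in max(cs,key=cv2.contourArea).reshape(-1,2).astype(float)])-A
    print(nm,'blob',st[L])
    # model fit: yaw s.t. side points at +-30 mm, end at 200 ; use radial 145..195
    for y0 in (.48,):
        from scipy.optimize import least_squares
        def f(v):
            c_,s_=np.cos(v[0]),np.sin(v[0]); a=-(P@[c_,s_]); b=P@[-s_,c_]
            k=(a>.145); return np.where(k,np.minimum(np.abs(np.abs(b)-.03),np.abs(a-.2)),0)
        ys=np.linspace(.3,.65,141); e=[np.abs(f([y])).mean() for y in ys]; i=np.argmin(e); print(nm,zt,'yaw',ys[i].round(4),'err mm',e[i]*1000)
    c_,s_=np.cos(.48),np.sin(.48); a=-(P@[c_,s_]);b=P@[-s_,c_]
    for sg in(1,-1):
        k=(a>.145)&(a<.19)&(b*sg>.015)
        if k.sum()>4:
            q=np.polyfit(a[k],b[k],1); print('  side',sg,k.sum(),'slope->yaw',(.48-np.arctan(q[0])).round(4),'b@.17',np.polyval(q,.17).round(4))
s=capture('scene');t=capture('top');v=capture('wrist')
rd=lambda n:cv2.imread(f'pics/{n}.png')[:,:,::-1]
an(s,rd('s1'),'s1',.01); an(t,rd('t1'),'t1',.01); an(v,v['color'],'w6',.01); an(s,s['color'],'s6',.01);an(t,t['color'],'t6',.01)
```

```text
s1 blob [209 175  19  23 216]
s1 0.01 yaw 0.455 err mm 8.718485018577216
  side 1 6 slope->yaw -0.7457 b@.17 -0.0179
  side -1 13 slope->yaw 0.5545 b@.17 -0.0251
t1 blob [301 267  30  31 548]
t1 0.01 yaw 0.44 err mm 1.8252410418380216
  side 1 16 slope->yaw 0.4314 b@.17 0.0343
  side -1 16 slope->yaw 0.4367 b@.17 -0.0223
w6 no [67 33 10]
s6 blob [210 175  21  23 273]
s6 0.01 yaw 0.46 err mm 7.861130334765235
  side 1 10 slope->yaw -0.0716 b@.17 0.0216
  side -1 13 slope->yaw 0.5545 b@.17 -0.0251
t6 no [111 103  90]
```

Run:
```python
from h import *
A=np.array([.5375,-.031])
v=capture('wrist');st0=get_obs()
Rt=Ro.from_euler('xyz',st0['eef_rot']).as_matrix(); p0=st0['tcp_pos']
Cc=Rt.T@(-v['R'].T@v['t']-p0); Rc=v['R']@Rt   # cam pos in tool, tool->cam
print('cam in tool',Cc.round(4))
rd=lambda n:cv2.imread(f'pics/{n}.png')[:,:,::-1]
def cal(pos,yaw,rp=(np.pi,0)):
    R=Ro.from_euler('xyz',[rp[0],rp[1],yaw]).as_matrix(); Rw=Rc@R.T; C=np.array(pos)+R@Cc
    return dict(mtx=v['mtx'],R=Rw,t=-Rw@C)
S={'w1':cal([.5373,-.0335,.3698],2.442),'w2':cal([.5352,-.0297,.1988],2.441,(-3.14,-.002)),'w6':v}
for n,c in S.items():
    img=rd(n); g=img.max(2).astype(int); sat=g-img.min(2)
    mask=((g<100)&(sat<25)).astype(np.uint8)
    p=proj(c,[A[0]-.175*np.cos(.46),A[1]-.175*np.sin(.46),.01]).round().astype(int)
    print(n,'probe',p,img[p[1],p[0]])
    l,lab,stt,ce=cv2.connectedComponentsWithStats(mask,connectivity=4)
    L=lab[p[1],p[0]]
    if not L: continue
    cs,_=cv2.findContours((lab==L).astype(np.uint8),0,cv2.CHAIN_APPROX_NONE)
    Q=max(cs,key=cv2.contourArea).reshape(-1,2).astype(float)
    P=np.array([onz(c,q,.01)[:2] for q in Q])-A
    print(stt[L], 'approx',cv2.approxPolyDP(Q.astype(np.int32).reshape(-1,1,2),4,True).reshape(-1,2).tolist())
    c_,s_=np.cos(.46),np.sin(.46); a=-(P@[c_,s_]);b=P@[-s_,c_]
    for sg in(1,-1):
        k=(a>.147)&(a<.193)&(b*sg>.018)
        if k.sum()>4:
            q=np.polyfit(a[k],b[k],1); r=np.std(b[k]-np.polyval(q,a[k])); print('  side',sg,k.sum(),'yaw',(.46-np.arctan(q[0])).round(4),'b@.17',np.polyval(q,.17).round(4),'sd',r.round(5))
```

```text
cam in tool [ 7.660e-02  1.000e-04 -1.238e-01]
w1 probe [164 104] [65 63 61]
[ 141   75   57   55 1818] approx [[154, 75], [141, 114], [174, 129], [197, 93]]
  side 1 33 yaw 0.4444 b@.17 0.0313 sd 0.00041
  side -1 34 yaw 0.5118 b@.17 -0.0256 sd 0.00166
w2 probe [100 112] [74 72 70]
[  66   65   83   79 3941] approx [[82, 65], [66, 127], [103, 143], [133, 121], [148, 92]]
  side 1 52 yaw 0.4424 b@.17 0.0332 sd 0.00023
  side -1 37 yaw 0.5487 b@.17 -0.0244 sd 0.00152
w6 probe [ 59 140] [65 33 11]
```

To row units: -0.085 rad / 3.1416 = -0.0271.

Request:
move_arm --deltas '[{"travel": [0, 0, 0], "rotation": [0, 0, -0.0095], "grip": 2}, {"travel": [0, 0, 0], "rotation": [0, 0, -0.0191], "grip": 2}, {"travel": [0, 0, 0], "rotation": [0, 0, -0.0271], "grip": 2}, {"travel": [0, 0, 0], "rotation": [0, 0, -0.0271], "grip": 2}, {"travel": [0, 0, 0], "rotation": [0, 0, -0.0271], "grip": 2}]'

```text
time_s: 20.3
tcp_pos: [0.5367, -0.031, 0.1474]
eef_rot: [-3.14, 0.0, 2.395]
ft_force: [-5.6, -0.5, 9.7]
width: 0.334
finger_force: 59.4
```

Run:
```python
from h import *
A=np.array([.5375,-.031]); Y=.445
v=capture('wrist');s=capture('scene');t=capture('top')
ob=v['color'].copy()
# overlay predicted lids/tongue for carousel yaw Y
im={n:c['color'][:,:,::-1].copy() for n,c in (('w',v),('s',s))}
u=np.linspace(0,2*np.pi,60)
yaw=lambda X:np.arctan2(*(A-X[:2])[::-1])
for n,c in (('w',v),('s',s)):
  for i in range(5):
    a=Y+np.pi+i*2*np.pi/5; C=A+.1*np.array([np.cos(a),np.sin(a)])
    L=[[C[0]+.03*np.cos(q),C[1]+.03*np.sin(q),.032] for q in u]
    if i==0: L=[[C[0]+.03*np.cos(q),C[1]+.03*np.sin(q),.17] for q in u]
    cv2.polylines(im[n],[np.array([proj(c,x) for x in L]).round().astype(np.int32)],True,(0,0,255),1)
  T=[[A[0]-a*np.cos(Y)-b*np.sin(Y),A[1]-a*np.sin(Y)+b*np.cos(Y),.01] for a,b in((.14,.03),(.2,.03),(.2,-.03),(.14,-.03))]
  cv2.polylines(im[n],[np.array([proj(c,x) for x in T]).round().astype(np.int32)],True,(255,0,0),1)
cv2.imwrite('pics/ov.png',np.hstack([im['w'],cv2.resize(im['s'][110:290,190:290],(233,420),interpolation=cv2.INTER_CUBIC)]))
for n,c in (('w',v),('s',s),('t',t)):
  for k,z in (('tall_jar',.17),('front',.17)):
    for r in pinpoint(k,c)[:1]:
        X=onz(c,r['position'],z); print(k,n,round(r['p'],2),X.round(4),'yaw',yaw(X).round(4))
go([.5375,-.031,.145],2.396)
```

```text
tall_jar s 0.91 [ 0.4472 -0.0704  0.17  ] yaw 0.412
front s 0.65 [ 0.4508 -0.0794  0.17  ] yaw 0.5088
now 20.75 [ 0.5367 -0.031   0.1474] [-3.14   0.     2.395] q [ 0.51  0.45 -0.66  1.68  0.3   1.12  0.6 ] F [-4.9 -1.7  8.5] w 0.335 59.43187773227692
travel cm [-0.06  0.05  0.24] rot [-0.002  0.    -0.001]
```

View pics/ov.png

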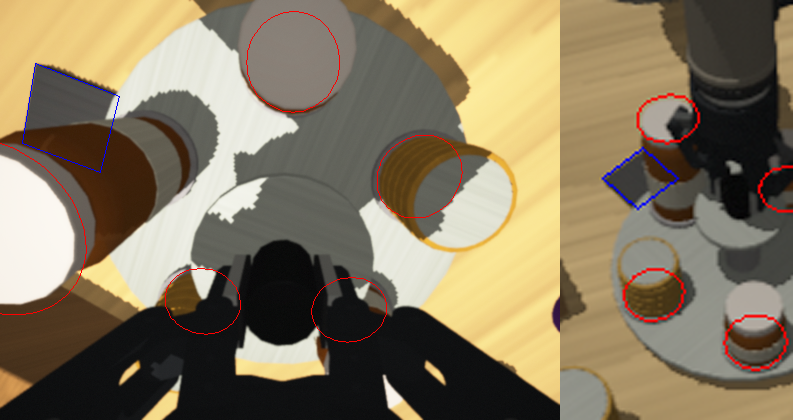

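The overlay matches the tongue edge (left panel, from (37,65) to (118,96)) and the jar roughly. I'll fit the tall lid edge to check the remaining angle.

Run:
```python
from h import *
from scipy.optimize import least_squares
A=np.array([.5375,-.031])
v=capture('wrist')
def lid(c,img,p,z,r0=.1,thr=0):
    g=img.astype(int); m=np.zeros((422,562),np.uint8)
    im=np.ascontiguousarray(img); cv2.floodFill(im,m,(int(p[0]),int(p[1])),(0,0,0),(4,4,4),(4,4,4),4|cv2.FLOODFILL_MASK_ONLY|(1<<8))
    m=m[1:-1,1:-1]; m=cv2.morphologyEx(m,cv2.MORPH_CLOSE,np.ones((7,7)))
    cs,_=cv2.findContours(m,0,cv2.CHAIN_APPROX_NONE); Q=max(cs,key=cv2.contourArea).reshape(-1,2).astype(float)
    Q=Q[(Q[:,0]>2)&(Q[:,1]>2)&(Q[:,0]<557)&(Q[:,1]<417)]
    P=np.array([onz(c,q,z)[:2] for q in Q])-A
    f=lambda w:np.hypot(P[:,0]+w[2]*np.cos(w[0]),P[:,1]+w[2]*np.sin(w[0]))-w[1]
    y0=np.arctan2(*(-P.mean(0))[::-1])
    s=least_squares(f,[y0,.03,.1],loss='soft_l1',f_scale=.0005); s2=least_squares(lambda w:f([w[0],w[1],r0]),[y0,.03],loss='soft_l1',f_scale=.0005)
    return 'n',len(Q),'free yaw,rad,dist',s.x.round(4),'fixed',s2.x.round(4),'rms',np.sqrt((s2.fun**2).mean()).round(5)
print('tall w',lid(v,v['color'],(20,220),.17))
x=lid(v,v['color'],(297,50),.104); print('jar w',x, (x[5][0]+2*np.pi/5)%(2*np.pi),(x[5][0]+4*np.pi/5)%(2*np.pi))
s=capture('scene'); p=proj(s,[.447,-.074,.17]);
p=(233,160); print(s['color'][p[1],p[0]]); print('tall s',lid(s,s['color'],p,.17))
```

```text
tall w ('n', 197, 'free yaw,rad,dist', array([0.4394, 0.0253, 0.0996]), 'fixed', array([0.44  , 0.0256]), 'rms', np.float64(0.0002))
jar w ('n', 1253, 'free yaw,rad,dist', array([-1.2711,  0.0593,  0.0537]), 'fixed', array([-1.8104,  0.0886]), 'rms', np.float64(0.03331)) 5.729422368615504 0.7028741228718345
[174 167 158]
tall s ('n', 46, 'free yaw,rad,dist', array([0.4589, 0.022 , 0.1004]), 'fixed', array([0.4567, 0.0223]), 'rms', np.float64(0.00726))
```

```bash
python3 -c "
from h import *
s=get_obs();print(s['time_s'],s['qvel'].round(3),s['finger_force'])
print(finish_job())"
```

```text
20.85 [0.002 0.002 0.001 0.    0.002 0.001 0.001] 59.43247318267822
the job is handed in; nothing more can be done
None
```

The job is handed in at about 21 s: the roll lies flat in the tray, released and clear of the staples, and the knob is still gripped with the tall jar at the front, its lid measured at 0.440 rad against about 0.443 for the tongue.

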